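Start the leaning drain plug square with its key

ROBOT

A 6-joint arm with a two-finger parallel gripper is mounted at the origin on the work surface; the furniture and walls round the work are solid. World frame = base frame: x ahead of the robot, y to its left, z up, the work surface at z = 0. Lengths are in mm, angles in rad, forces in N, time in s.
With the tool pointing down it reaches from about 350 to 775 mm from the base axis. Payload 7.3 kg.
Tool frame: the origin (TCP) lies on the centre line of the jaws, within the pads' length; the fingertips stand finger_overhang ahead of it and the grasp point (between the pads) lies 8 mm behind it (finger_overhang is the distance from the TCP to the fingertips, in mm); z points along the fingers, y is the line along which they close (so a half turn about z gives the same grasp; the last joint's range is limited). The gripper opens to 92 mm and grips with 3 to 60 N. Pads are 19 mm wide; open, the fingers measure 130 mm over their backs; the gripper's body (75 mm by 190 mm) begins 47 mm behind the grasp point.
Start: joints at [1.142, 0.342, 1.524, -0, 1.275, -0.146], TCP at [146.483, 504.169, 237.741] pointing down, gripper open.
Joint ranges: [-2.53, 2.53], [-0.77, 2.02], [0.04, 2.7], [-1, 4.14], [0.28, 2.66], [-3.11, 3.11]. Speed limits (rad/s): [2.57, 2.57, 3.14, 3.14, 3.14, 3.14].

INTERFACE

Orientations are given as [roll, pitch, yaw] about the fixed x, y, z axes, in that order (R = Rz(yaw) Ry(pitch) Rx(roll)).
In Python, from plant import get_obs, capture, close_job, finger_overhang gives the robot as it stands.
- The arm moves only by the shell command python3 -m inch 'ROWS'. ROWS is JSON, one flat list of numbers, 7 for each row, row after row: the turn, a rotation vector about the tool's x, y, z scaled (see below), then the shift along the tool's x, y, z scaled (see below), then the closure, from -1 (fully open) to 1 (shut). In form: [ax, ay, az, tx, ty, tz, gripper, ax, ay, az, tx, ty, tz, gripper, ...]. A call has 1 to 10 rows; each row shifts and turns the commanded pose from where the row before left it, along the tool's axes as they then stand; what a row does not reach is not made up. The controller multiplies each number of a shift by 0.8 m and each number of a turn by 1.5 rad. A row lasts 1/12 s, in which the tool goes at most 41.7 mm and 7.16 degrees, less where a joint would pass 70% of its speed; a pose out of reach is approached as far as the arm can. A call with a number of a shift or a turn outside -1 to 1 is refused whole. A call with a gripper value outside its range is refused whole. The fingers move at their own pace and stop on an object; the grip force is fixed at half the most. Time passes only in rows, so rows that do not move let the fingers close. It gives the time, the measured TCP pose, the force, the opening and the grip force at its end, in the units of the state.
- get_obs(): the state, without advancing time (a new reading comes with each control period).
- capture(name): name is "scene" or "top" or "wrist"; returns a dict with "image" (400x640x3 uint8, red, green, blue), "mtx" (3x3 intrinsics, pixels), "distortion" ([k1, k2, p1, p2, k3] as OpenCV has them; the pictures are not rectified), "pose" (4x4, takes a point from camera to world coordinates). Camera axes: x right, y up, looking along -z (the intrinsics and any distortion apply to the point x, -y, -z); pixel columns grow to the right and rows downward; lengths in mm; the calibration is good to about 2 mm. A picture is of the moment at which its call begins. There is no depth.
- close_job(): hands the job in; it is judged then, once.
The state is a dict: "time": time; "joint_positions": joint angles; "dq": joint speeds; "tau": joint torques, N m; "tool_pos": TCP position; "tcp_rot": TCP orientation; "contact_force": force on the tool from outside, world axes, zero at the start; "moment": the same for the moment, N m; "grip_width": finger opening in mm; "finger_force": force on a finger pad.
Only numpy, scipy, OpenCV 4.12 (cv2) and the standard library are available. Lean on these libraries where they do the work, as an engineer would, in place of code of your own. Each camera call takes 0.05 s, during which the arm holds its last target. There are 200 camera calls.

TASK

Take the red-handled square key out of its wooden stand, set it in line with the leaning brass plug on the blue manifold, and, pressing gently and turning it anticlockwise, feel for the plug's square recess until the key drops fully home. Only then start the plug's thread by turning it clockwise about a sixth of a turn (60 degrees), keeping the key in line with the plug. Draw the key out, stand it back in its stand and let go, leaving the other things on the bench alone.

Things in the scene. Friction and masses are not known exactly. Their poses are not given: they have to be found in the camera images.
- key: loose steel square key with red handle, 180 g, 124 mm long, upright in its stand. Origin: centre of the tip's end face; z along the shaft towards the handle. Bit 13 mm square (z 0 to 22 mm, sides along x and y, last 3 mm bevelled down to 10.4 mm); dark collar 36 mm across (z 34 to 40 mm)
- key_grip (a point): point on the key's axis 98 mm above its tip, in its red square handle (26 x 26 mm, from 62 to 122 mm above the tip, faces along the key's x and y): grip two opposite faces here. Same axes as the key
- stand_mouth (a point): centre of the mouth of the round hole, 24 mm wide and 40 mm deep, in the top of the wooden key stand, a fixed block 70 x 70 mm and 46 mm tall. z is up. The key hangs in it by its collar, tip 34 mm below this point
- plug_mouth (a point): centre of the open top of the round brass plug (38 mm across), about 79 mm above the bench. z points out along its screw axis, 0.26 rad from vertical. Below: a round counterbore 24 mm wide, 5 mm deep, then a square recess 14.4 mm wide, 13 mm deep, with a floor: key fully home = tip 18 mm below. Which way the square lies is not measured: the x, y axes do not tell it
- manifold: fixed manifold: steel base 120 (x) x 100 (y) x 12 mm, four bolts, stub pipe at +x, a round blue port 48 mm across leaning towards its -x, with the brass plug on top. Origin under the base's middle. The plug's square lies anywhere within a quarter turn, anew each time; a key turned wrong stops 5 to 8 mm below the plug's mouth; within about 5 degrees it drops in
- plug_turn (a joint): angle of the plug in its thread, rad: 0 at the start, growing clockwise seen from above. It is stopped against turning anticlockwise from 0, so searching anticlockwise does not turn it. The thread is stiff (0.07 N m throughout), stays where left, and sinks 0.95 mm per rad. About 1.05 rad is wanted
- meter_body: bystander: loose bronze-coloured water meter body without its register, 95 x 188 x 92 mm; origin under its middle
- black_register: bystander: loose black meter register, 67 mm across, 48 mm tall; origin under its middle
- white_register: bystander: loose white meter register, 67 mm across, 48 mm tall; origin under its middle
- strainer: bystander: loose white strainer, 32 mm across, 38 mm tall; origin under its middle
- paste: bystander: loose white can with a red band, 67 mm across, 72 mm tall; origin under its middle
- tape: bystander: loose black tape roll, 58 mm across, 19 mm tall; origin under its middle
- blue_lid: bystander: loose blue meter lid, 104 x 98 x 9 mm; origin under its middle
Things that resemble listed ones, but are neither listed nor needed, are in the scene too. What is shaped like the manifold but green is not meant.

How it is judged (in metres and radians):
On the way, in this order (a step that is already met when the one before it is completed fails the run):
1. the key is fully home in the plug's square recess and in line with the plug, before the plug has been turned (z of key in the frame of plug_mouth below -0.013 m and distance between key and plug_mouth below 0.022 m and angle between the z axis of key and the z axis of plug_mouth, either way round below 0.09 rad and value of joint plug_turn below 0.1 rad), for 0.1 s.
2. the plug has been turned 43 to 77 degrees clockwise with the key still home and in line (value of joint plug_turn between 0.75 and 1.35 rad and z of key in the frame of plug_mouth below -0.011 m and distance between key and plug_mouth below 0.023 m and angle between the z axis of key and the z axis of plug_mouth, either way round below 0.1 rad), for 0.1 s.
At the end, for the whole second after the job is handed in: The plug stands 0.75 to 1.35 rad (43 to 77 degrees) clockwise of its start, and the key stands released, upright (within 0.1 rad) and at rest in its stand, its tip within 12 mm of the hole's axis and 30 to 42 mm below its mouth (value of joint plug_turn between 0.75 and 1.35 rad and horizontal distance between key and stand_mouth below 0.012 m and z of key in the frame of stand_mouth between -0.042 and -0.03 m and angle between key's own z axis and vertical below 0.1 rad and linear speed of key below 0.02 m/s and contact force between key and the fingers below 0.05 N); the robot touches nothing.
It fails at once if the key presses on the plug or manifold with more than 30 N (contact force between key and manifold above 30 N).
It fails at once if the plug is turned past 15 degrees while the key in its recess is more than 0.12 rad out of line with it (value of joint plug_turn above 0.26 rad and z of key in the frame of plug_mouth below -0.006 m and distance between key and plug_mouth below 0.025 m and angle between the z axis of key and the z axis of plug_mouth, either way round above 0.12 rad).
It fails at once if the key is dropped or tipped over (angle between key's own z axis and vertical above 0.9 rad).
It fails at once if a bystander is moved more than 30 mm (distance of any of meter_body, black_register, white_register, strainer, paste, tape, blue_lid from where it was at the start of the episode above 0.03 m).
It also fails if it takes over 72 s, if anything falls off the work surface, if the arm or the gripper's body presses on something with over 40 N, if the wrist force passes 120 N, or if a joint passes its speed limit or range.

## Working session

There is one attempt and no reset: what is moved stays moved. The work goes in short steps, Python scripts to look and compute and a shell command to move; the robot and the scene stay as the last step left them, time stands still between calls to the robot, and variables do not carry over. Pictures are saved under pics/ and viewed, at most 10 in all, crops included, and the job is handed in when it is done.

```bash
ls; mkdir -p pics; python3 - <<'E'
from plant import *
import cv2
print(finger_overhang); o=get_obs(); print(o)
for n in("scene","top"):
    c=capture(n); cv2.imwrite(f"pics/{n}0.png",c["image"][...,::-1]); print(n,c["mtx"].tolist(),c["distortion"],c["pose"].round(3).tolist())
E
```

```text
pics
11.0
{'time': 0.0, 'joint_positions': array([ 1.14201208e+00,  3.42693403e-01,  1.52501483e+00,  7.22217784e-07,
        1.27536638e+00, -1.46014199e-01]), 'dq': array([-0.00156463, -0.00147111, -0.0001495 , -0.00213378,  0.00239813,
        0.00110528]), 'tau': array([-1.92736052e-04, -4.31245422e+01, -2.44220585e+01,  7.16987858e-02,
        5.62233967e-02, -1.41836672e-04]), 'tool_pos': array([146.30955227, 503.80485508, 237.06091914]), 'tcp_rot': array([-3.14012657e+00, -2.16301858e-04,  2.85882223e+00]), 'contact_force': array([ 0.45393328, -0.50603503, -0.73767073]), 'moment': array([ 0.01824009,  0.00452745, -0.02982659]), 'finger_force': 0.0, 'grip_width': 91.8270878066631}
scene [[364.4208962430223, 0.0, 321.06140831462255], [0.0, 364.4208962430223, 196.77455762148875], [0.0, 0.0, 1.0]] [-0.0235902  0.         0.         0.         0.       ] [[0.462, 0.451, -0.764, -418.583], [-0.887, 0.258, -0.384, -454.068], [0.024, 0.854, 0.519, 702.675], [0.0, 0.0, 0.0, 1.0]]
top [[509.0972888179159, 0.0, 328.3401449260266], [0.0, 509.0972888179159, 203.2393592856744], [0.0, 0.0, 1.0]] [0.01238643 0.         0.         0.         0.        ] [[-0.007, 0.984, -0.177, 167.832], [-1.0, -0.004, 0.02, 21.731], [0.019, 0.177, 0.984, 1810.108], [0.0, 0.0, 0.0, 1.0]]
```

View pics/scene0.png

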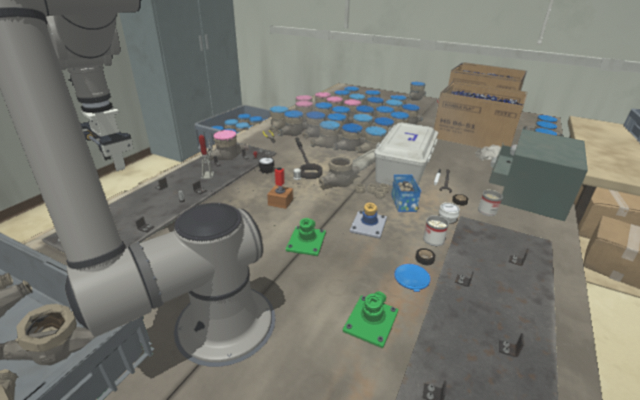

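View pics/top0.png

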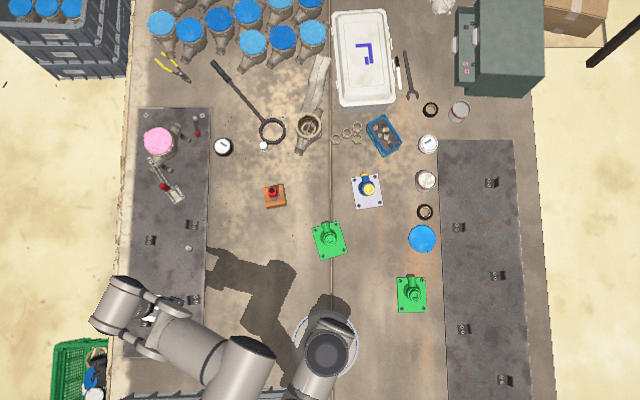

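The scene view shows the stand with the key at (280,190) and the blue manifold with the brass plug at (369,212). In the top view they are at (273,195) and (367,190).

```bash
cat > h.py <<'E'
import numpy as np, cv2
from scipy.spatial.transform import Rotation as R
from plant import get_obs, capture
def rays(c,px):
    u=cv2.undistortPoints(np.float64(px).reshape(-1,1,2),c["mtx"],np.float64(c["distortion"])).reshape(-1,2)
    d=np.c_[u[:,0],-u[:,1],-np.ones(len(u))]@c["pose"][:3,:3].T
    return c["pose"][:3,3],d/np.linalg.norm(d,axis=1)[:,None]
def onplane(c,px,z):
    o,d=rays(c,px); return o+d*((z-o[2])/d[:,2])[:,None]
def proj(c,P):
    q=(np.float64(P).reshape(-1,3)-c["pose"][:3,3])@c["pose"][:3,:3]*[1,-1,-1]
    return cv2.projectPoints(q,np.zeros(3),np.zeros(3),c["mtx"],np.float64(c["distortion"]))[0].reshape(-1,2)
def tri(cs,pxs):
    A=np.zeros((3,3));b=np.zeros(3)
    for c,p in zip(cs,pxs):
        o,d=rays(c,[p]); M=np.eye(3)-np.outer(d[0],d[0]); A+=M;b+=M@o
    X=np.linalg.solve(A,b); return X
def mask(c,h0,h1,s=120,v=60,roi=None):
    h=cv2.cvtColor(c["image"],cv2.COLOR_RGB2HSV); H=h[...,0].astype(int)
    m=((H>=h0)&(H<=h1)) if h0<=h1 else ((H>=h0)|(H<=h1))
    m&=(h[...,1]>s)&(h[...,2]>v)
    if roi: k=np.zeros_like(m);k[roi[1]:roi[3],roi[0]:roi[2]]=1;m&=k
    return m.astype(np.uint8)
def blob(m):
    n,l,s,ce=cv2.connectedComponentsWithStats(m)
    i=1+np.argmax(s[1:,4]); return ce[i],s[i],(l==i).astype(np.uint8)
def T():
    o=get_obs(); M=np.eye(4); M[:3,:3]=R.from_euler('xyz',o["tcp_rot"]).as_matrix(); M[:3,3]=o["tool_pos"]; return M
E
python3 - <<'E'
from h import *
t=capture("top"); s=capture("scene"); w=capture("wrist")
rt=blob(mask(t,174,6,150,80,(255,175,295,215))); rs=blob(mask(s,174,4,150,60,(268,160,295,190)))
print(rt[:2],rs[:2]); print("key",tri([t,s],[rt[0],rs[0]]))
bt=blob(mask(t,18,30,120,80,(345,170,390,212))); bs=blob(mask(s,15,30,120,60,(355,195,385,225)))
print(bt[:2],bs[:2]); print("plug",tri([t,s],[bt[0],bs[0]]))
wt=blob(mask(t,8,16,100,60,(255,175,295,215))); print(wt[:2],onplane(t,[wt[0]],46), cv2.minAreaRect(cv2.findNonZero(wt[2])))
h=cv2.cvtColor(t["image"],cv2.COLOR_RGB2HSV)
print((np.linalg.inv(T())@w["pose"]).round(3).tolist(),w["mtx"].tolist(),w["distortion"])
a=cv2.resize(t["image"][165:220,250:395],None,fx=5,fy=5,interpolation=cv2.INTER_CUBIC);cv2.imwrite("pics/a.png",a[...,::-1])
E
```

```text
(array([272.29508197, 192.03278689]), array([268, 187,   9,  10,  61], dtype=int32)) (array([278.92523364, 176.59813084]), array([275, 169,   8,  16, 107], dtype=int32))
key [514.05673071 179.61410055 100.99838341]
(array([368.02857143, 188.64285714]), array([363, 184,  11,  11,  70], dtype=int32)) (array([369.80701754, 207.52631579]), array([365, 204,  11,   8,  57], dtype=int32))
plug [ 532.11355369 -152.55474015   69.14595381]
(array([274.54205607, 197.30529595]), array([263, 184,  23,  25, 321], dtype=int32)) [[506.76731892 175.83704966  46.        ]] ((274.0384521484375, 196.1923065185547), (21.572772979736328, 20.788307189941406), 78.69007110595703)
[[0.001, 0.951, 0.309, 84.623], [1.0, -0.001, -0.0, -0.014], [0.0, 0.309, -0.951, -146.376], [0.0, 0.0, 0.0, 1.0]] [[281.4482660576818, 0.0, 318.83288451376734], [0.0, 281.4482660576818, 200.1107466774431], [0.0, 0.0, 1.0]] [-0.01033632  0.          0.          0.          0.        ]
```

View pics/a.png

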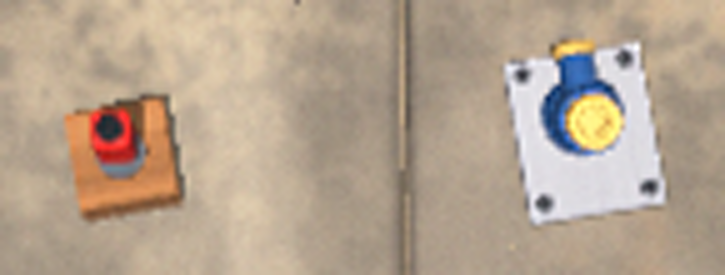

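The crop shows the key almost square in the stand, with its top at about (110,127). The manifold's stub pipe points towards +x and the plug is at (595,122). I'll move over the key to look closer.

```bash
python3 -m inch '[0,0,0,-0.045,-0.021,-0.01,-1, 0,0,0,-0.045,-0.021,-0.01,-1, 0,0,0,-0.045,-0.021,-0.01,-1, 0,0,0,-0.045,-0.021,-0.01,-1, 0,0,0,-0.045,-0.021,-0.01,-1, 0,0,0,-0.045,-0.021,-0.01,-1, 0,0,0,-0.045,-0.021,-0.01,-1, 0,0,0,-0.045,-0.021,-0.01,-1, 0,0,0,-0.045,-0.021,-0.01,-1, 0,0,0,-0.045,-0.021,-0.01,-1]'
python3 -m inch '[0,0,0,-0.05,-0.024,0,-1, 0,0,0,-0.045,-0.024,0,-1, 0,0,0.08,0,0,0,-1, 0,0,0.08,0,0,0,-1, 0,0,0.08,0,0,0,-1, 0,0,0.08,0,0,0,-1, 0,0,0.08,0,0,0,-1, 0,0,0.08,0,0,0,-1, 0,0,0.08,0,0,0,-1, 0,0,0.08,0,0,0,-1]'
python3 -m inch '[0,0,0.08,0,0,0,-1, 0,0,0.08,0,0,0,-1, 0,0,0,0,0,0,-1, 0,0,0,0,0,0,-1]'
python3 - <<'E'
from h import *
c=capture("wrist"); np.save("w1.npy",c,allow_pickle=True); cv2.imwrite("pics/w1.png",c["image"][...,::-1])
m=blob(mask(c,174,6,150,60)); print(m[:2]); print(T().round(3)); print(proj(c,[514,180,134]))
E
```

```text
time: 1.08
tool_pos: [446.4, 240.7, 318.2]
tcp_rot: [3.141, 0.0, 2.859]
contact_force: [0.9, 1.5, 0.3]
grip_width: 91.9
finger_force: 0.0
time: 1.92
tool_pos: [505.5, 186.1, 317.6]
tcp_rot: [-3.141, -0.0, 1.893]
contact_force: [0.5, -0.9, 0.5]
grip_width: 91.9
finger_force: 0.0
time: 2.25
tool_pos: [505.5, 186.1, 317.6]
tcp_rot: [-3.141, -0.0, 1.662]
contact_force: [-0.2, -0.0, -0.3]
grip_width: 92.0
finger_force: 0.0
(array([323.36103896, 181.63376623]), array([313, 170,  22,  29, 385], dtype=int32))
[[-9.20000e-02  9.96000e-01 -0.00000e+00  5.05501e+02]
 [ 9.96000e-01  9.20000e-02  0.00000e+00  1.86078e+02]
 [ 0.00000e+00 -0.00000e+00 -1.00000e+00  3.17620e+02]
 [ 0.00000e+00  0.00000e+00  0.00000e+00  1.00000e+00]]
[[325.53339517 187.54035106]]
```

View pics/w1.png

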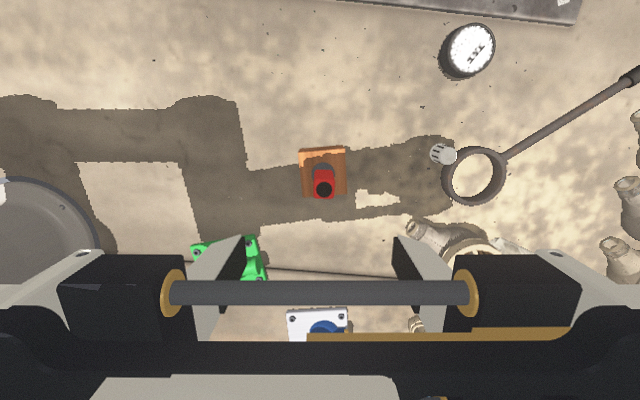

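The wrist view shows the key's black top at (324,189), roughly under the tool, standing in the orange stand. I'll work out its position and go lower.

```bash
python3 - <<'E'
from h import *
c=np.load("w1.npy",allow_pickle=True).item()
P=onplane(c,[(324,189)],136)[0]; print(P); M=T(); print((np.linalg.inv(M)@np.r_[P,1]).round(1))
E
```

```text
[512.23643306 178.55195036 136.        ]
[ -8.1   6.1 181.6   1. ]
```

```bash
python3 -m inch '[0,0,0,-0.01,0.008,0.045,-1, 0,0,0,0,0,0.045,-1, 0,0,0,0,0,0.045,-1, 0,0,0,0,0,0,-1, 0,0,0,0,0,0,-1]'
python3 - <<'E'
from h import *
c=capture("wrist"); np.save("w2.npy",c,allow_pickle=True)
m=blob(mask(c,170,8,130,40)); print(m[:2]); x,y,w,h,_=m[1]
cv2.imwrite("pics/w2.png",cv2.resize(c["image"][y-45:y+h+45,x-50:x+w+50],None,fx=5,fy=5,interpolation=cv2.INTER_CUBIC)[...,::-1]); print(x-50,y-45)
E
```

```text
time: 2.72
tool_pos: [511.9, 178.5, 209.0]
tcp_rot: [-3.138, 0.0, 1.661]
contact_force: [-0.0, -0.5, 0.0]
grip_width: 91.6
finger_force: 0.0
(array([319.96119734, 202.28935698]), array([304, 184,  33,  44, 902], dtype=int32))
254 139
```

View pics/w2.png

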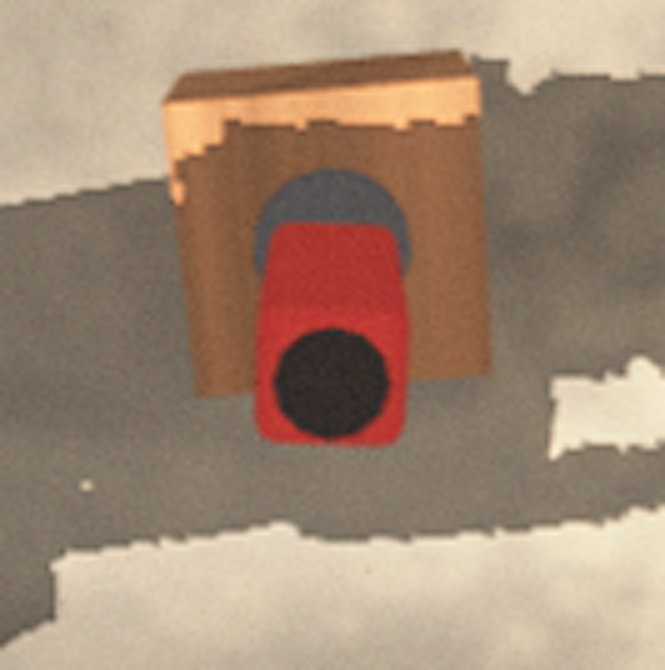

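The crop shows the black top centre at (332,383), so pixel (320.4,215.6). The handle edges are turned about 3° clockwise in the image. The stand's top face corners in the crop are about (165,103), (483,80), (492,373) and (197,397).

```bash
python3 - <<'E'
from h import *
c=np.load("w2.npy",allow_pickle=True).item(); M=T(); I=np.linalg.inv(M)
f=lambda l:np.array(l)/5+[254,139]
P=onplane(c,f([(332,383)]),136)[0]; print("key top",P,(I@np.r_[P,1]).round(2))
Q=onplane(c,f([(165,103),(483,80),(492,373),(197,397)]),46); print("stand",Q.round(1).tolist(),Q.mean(0)); 
col=onplane(c,f([(333,250)]),52); print("collar",col)
e=onplane(c,f([(262,310),(405,318),(258,436),(400,444)]),134); 
for a,b in((0,1),(2,3),(2,0),(3,1)):
    d=I[:3,:3]@(e[b]-e[a]); print(d.round(1),np.degrees(np.arctan2(d[1],d[0])))
E
```

```text
key top [512.89343546 178.09396791 136.        ] [-0.76 -0.51 75.03  1.  ]
stand [[473.3, 205.9, 46.0], [542.7, 217.4, 46.0], [553.4, 149.3, 46.0], [484.8, 136.9, 46.0]] [513.54274796 177.38564837  46.        ]
collar [[513.27194166 177.43897232  52.        ]]
[-1.3 23.7  0. ] 93.2010429073043
[-1.4 24.3  0. ] 93.30348147967817
[22.7  1.   0. ] 2.4200882283400107
[22.7  0.4  0. ] 1.0389126799907393
```

```bash
python3 -m inch '[0,0,0.028,-0.001,-0.001,0.04,-1, 0,0,0,0,0,0.04,-1, 0,0,0,0,0,0.03,-1, 0,0,0,0,0,0.024,-1, 0,0,0,0,0,0,-1, 0,0,0,0,0,0,-1, 0,0,0,0,0,0,1, 0,0,0,0,0,0,1, 0,0,0,0,0,0,1, 0,0,0,0,0,0,1]'
python3 -m inch '[0,0,0,0,0,0,1, 0,0,0,0,0,0,1, 0,0,0,0,0,0,1]'
```

```text
time: 3.6
tool_pos: [512.6, 178.0, 103.8]
tcp_rot: [3.139, -0.0, 1.617]
contact_force: [0.4, 0.2, -0.2]
grip_width: 69.5
finger_force: 0.0
time: 3.85
tool_pos: [511.9, 177.9, 102.7]
tcp_rot: [3.141, -0.0, 1.617]
contact_force: [-0.1, 0.5, -0.5]
grip_width: 50.0
finger_force: 0.0
```

```bash
python3 -m inch '[0,0,0,0,0,0,1, 0,0,0,0,0,0,1, 0,0,0,0,0,0,1, 0,0,0,0,0,0,1, 0,0,0,0,0,0,1]'; python3 -m inch '[0,0,0,0,0,0,1, 0,0,0,0,0,0,1]'
```

```text
time: 4.27
tool_pos: [511.9, 177.8, 102.5]
tcp_rot: [-3.142, -0.0, 1.617]
contact_force: [-0.5, -0.2, -0.9]
grip_width: 25.7
finger_force: 29.9
time: 4.43
tool_pos: [511.9, 177.8, 102.4]
tcp_rot: [-3.141, -0.0, 1.617]
contact_force: [-0.3, 0.5, -0.0]
grip_width: 26.1
finger_force: 29.9
```

```bash
python3 -m inch '[0,0,0,0,0,-0.02,1, 0,0,0,0,0,-0.04,1, 0,0,0,0,0,-0.045,1, 0,0,0,0,0,-0.03,1, 0,0,0,-0.03,0,0,1, 0,0,0,-0.05,0,0,1, 0,0,0,-0.05,0,0,1, 0,0,0,-0.05,0,0,1, 0,0,0,-0.05,0,0,1, 0,0,0,-0.05,0,0,1]'
python3 -m inch '[0,0,0,-0.05,0,0,1, 0,0,0,-0.05,0,0,1, 0,0,0,-0.05,0,0,1, 0,0,0,-0.05,0,0,1, 0,0,0,-0.03,0,0,1, 0,0,0,-0.02,0,0.02,1, 0,0,0,0,0,0.02,1, 0,0,0,0,0,0,1, 0,0,0,0,0,0,1, 0,0,0,0,0,0,1]'
python3 - <<'E'
from h import *
c=capture("wrist"); np.save("w3.npy",c,allow_pickle=True); cv2.imwrite("pics/w3.png",c["image"][...,::-1])
print(T().round(3).tolist(),proj(c,[532,-152,79]))
E
```

```text
time: 5.27
tool_pos: [521.6, -47.6, 210.2]
tcp_rot: [-3.141, -0.0, 1.617]
contact_force: [1.5, 0.2, -1.9]
grip_width: 26.0
finger_force: 29.9
time: 6.1
tool_pos: [531.6, -245.3, 179.1]
tcp_rot: [3.141, -0.0, 1.617]
contact_force: [0.9, -0.1, -1.8]
grip_width: 25.7
finger_force: 29.9
[[-0.047, 0.999, 0.001, 531.912], [0.999, 0.047, -0.001, -245.244], [-0.001, 0.001, -1.0, 179.519], [0.0, 0.0, 0.0, 1.0]] [[324.82364593  97.66330078]]
```

View pics/w3.png

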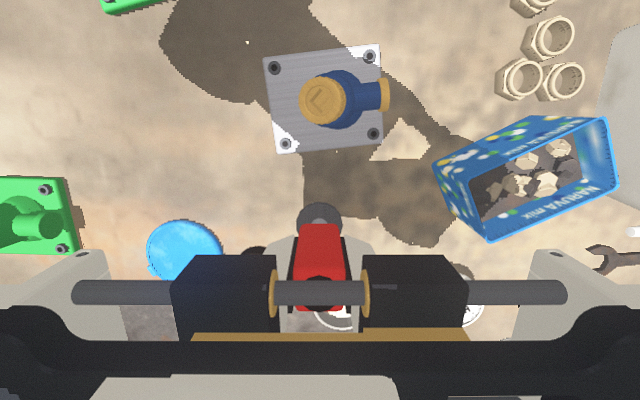

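The plug's mouth is clearly visible at (322,100), with a square outline inside it. The base plate corners are near (263,59), (380,44), (384,137) and (275,154). I'll enlarge the plug.

```bash
python3 - <<'E'
from h import *
c=np.load("w3.npy",allow_pickle=True).item()
g=c["image"][65:135,285:385]; g=cv2.resize(g,None,fx=8,fy=8,interpolation=cv2.INTER_CUBIC).astype(float)
g=np.clip((g-20)*1.5,0,255).astype(np.uint8); cv2.imwrite("pics/w3c.png",g[...,::-1])
Q=onplane(c,[(263,59),(380,44),(384,137),(275,154)],12); print(Q.round(1).tolist(),Q.mean(0))
for a,b in((0,1),(3,2)): d=Q[b]-Q[a]; print(np.linalg.norm(d),np.arctan2(d[1],d[0]))
for a,b in((3,0),(2,1)): d=Q[b]-Q[a]; print(np.linalg.norm(d),np.arctan2(-d[0],d[1]))
E
```

```text
[[468.8, -115.8, 12.0], [585.3, -96.6, 12.0], [600.0, -186.9, 12.0], [481.0, -211.2, 12.0]] [ 533.81209973 -152.62167115   12.        ]
118.06241693808381 0.16317901533786833
121.43807280381037 0.20155679382580646
96.20292536552911 0.12705992597601354
91.48099277407069 0.1611264562447778
```

View pics/w3c.png

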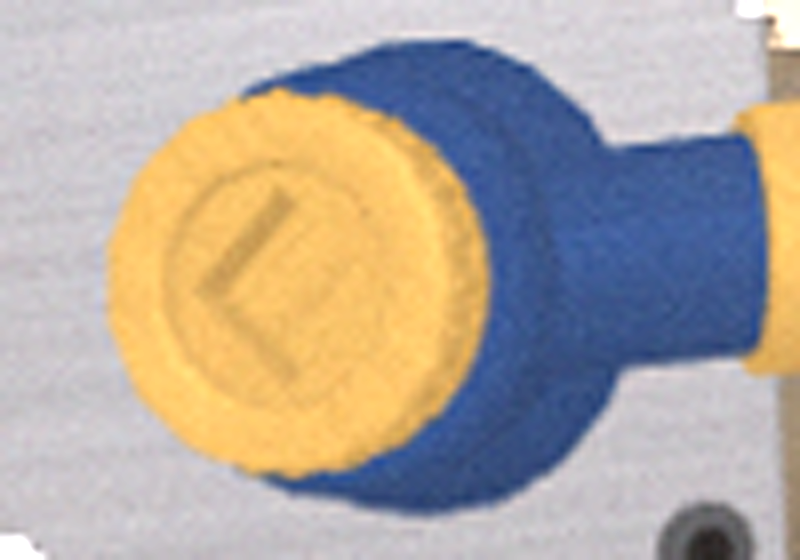

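The crop shows the counterbore circle centred at about (277,284), with a visible square corner at (200,290). The recess walls run from it to (280,190) and (295,380), so the square lies about 45° to the tool. Next I'll compute the pre-insert pose.

```bash
cat > plug.py <<'E'
from h import *
my=0.165; L=90.4
n=np.array([-np.sin(.26)*np.cos(my),-np.sin(.26)*np.sin(my),np.cos(.26)])
def target(mouth,ang,h):  # ang: key yaw about plug axis; tool x from world-x ref
    x0=np.array([1,0,0])-n*n[0]; x0/=np.linalg.norm(x0); y0=np.cross(n,x0)
    x=np.cos(ang)*x0+np.sin(ang)*y0; z=-n
    M=np.eye(4); M[:3,:3]=np.c_[x,np.cross(z,x),z]; M[:3,3]=mouth+n*(h+L); return M
def angof(d):
    x0=np.array([1,0,0])-n*n[0]; x0/=np.linalg.norm(x0); y0=np.cross(n,x0); return np.arctan2(d@y0,d@x0)
def planep(c,px,P):
    o,d=rays(c,px); return o+d*(((P-o)@n)/(d@n))[:,None]
def delta(Mt):
    D=np.linalg.inv(T())@Mt; rv=R.from_matrix(D[:3,:3]).as_rotvec(); return rv, Mt[:3,:3].T@(Mt[:3,3]-T()[:3,3])
E
python3 - <<'E'
from plug import *
c=np.load("w3.npy",allow_pickle=True).item()
f=lambda l:(np.array(l)+.5)/8-.5+[285,65]
m=onplane(c,f([(277,284)]),79)[0]; print("mouth",m)
q=planep(c,f([(163,284),(388,284),(277,160),(277,408)]),m); print("bore dims",np.linalg.norm(q[1]-q[0]),np.linalg.norm(q[3]-q[2]))
s=planep(c,f([(203,290),(283,190),(297,380)]),m-n*6); a=[np.degrees(angof(s[i]-s[0]))%90 for i in(1,2)]; print(a,[np.linalg.norm(s[i]-s[0]) for i in (1,2)])
b=np.radians(np.mean(a)); print("key now",np.degrees(angof(T()[:3,0])))
for k in (0,1):
  rv,t=delta(target(m,b+k*np.pi/2-np.radians(18),30)); print(k,rv/1.5,t/800)
np.save("plug.npy",np.r_[m,b])
E
```

```text
mouth [ 527.44752034 -154.09058404   79.        ]
bore dims 24.054490276810636 24.215519830034612
[np.float64(51.10906888910316), np.float64(51.6564613714117)] [np.float64(13.257378816150341), np.float64(13.817501683742677)]
key now 93.245210731204
0 [-0.14472793  0.108013    0.68984927] [ 0.02747505 -0.11165147 -0.02567761]
1 [-0.17279884 -0.02510198 -0.35132969] [ 0.11165147  0.02747505 -0.02567761]
```

```bash
python3 -m inch '[0,0,0,0,0,-0.04,1, 0,0,0,0,0,-0.035,1, -0.0288,-0.0042,-0.0585,0,0,0,1, -0.0288,-0.0042,-0.0585,0,0,0,1, -0.0288,-0.0042,-0.0585,0,0,0,1, -0.0288,-0.0042,-0.0585,0,0,0,1, -0.0288,-0.0042,-0.0585,0,0,0,1, -0.0288,-0.0042,-0.0585,0,0,0,1, 0,0,0,0,0,0,1, 0,0,0,0,0,0,1]'
python3 - <<'E'
from plug import *
p=np.load("plug.npy"); rv,t=delta(target(p[:3],p[3]+np.pi/2-np.radians(18),30)); print(rv/1.5,t/800)
E
```

```text
time: 6.98
tool_pos: [531.3, -245.6, 239.5]
tcp_rot: [2.904, 0.102, 2.131]
contact_force: [-0.3, -0.4, -2.0]
grip_width: 26.0
finger_force: 29.9
[-0.00098572  0.00020246 -0.00271361] [0.11929991 0.01069928 0.04706044]
```

```bash
python3 -m inch '[0,0,0,0.03,0.003,0,1, 0,0,0,0.045,0.004,0,1, 0,0,0,0.044,0.004,0,1, 0,0,0,0,0,0.03,1, -0.001,0,-0.0027,0,0,0.017,1, 0,0,0,0,0,0,1, 0,0,0,0,0,0,1, 0,0,0,0,0,0,1]'
python3 - <<'E'
from plug import *
p=np.load("plug.npy"); rv,t=delta(target(p[:3],p[3]+np.pi/2-np.radians(18),30)); print(rv/1.5,t/800)
c=capture("wrist"); np.save("w4.npy",c,allow_pickle=True)
tip=(T()@[0,0,L,1])[:3]; a=proj(c,[p[:3],tip,tip+n*22]); print(a)
x,y=a.mean(0).astype(int); print(x-60,y-45); cv2.imwrite("pics/w4.png",cv2.resize(c["image"][max(y-45,0):y+45,x-60:x+60],None,fx=6,fy=6,interpolation=cv2.INTER_CUBIC)[...,::-1])
E
```

```text
time: 7.65
tool_pos: [498.2, -159.6, 195.5]
tcp_rot: [2.902, 0.104, 2.137]
contact_force: [0.4, -0.0, -1.6]
grip_width: 25.7
finger_force: 29.9
[0.00064539 0.00033184 0.00127533] [ 0.00132657 -0.00107775 -0.00015505]
[[318.01704717 197.05861462]
 [318.90740818 208.45513659]
 [318.9340647  217.52629339]]
258 162
```

View pics/w4.png

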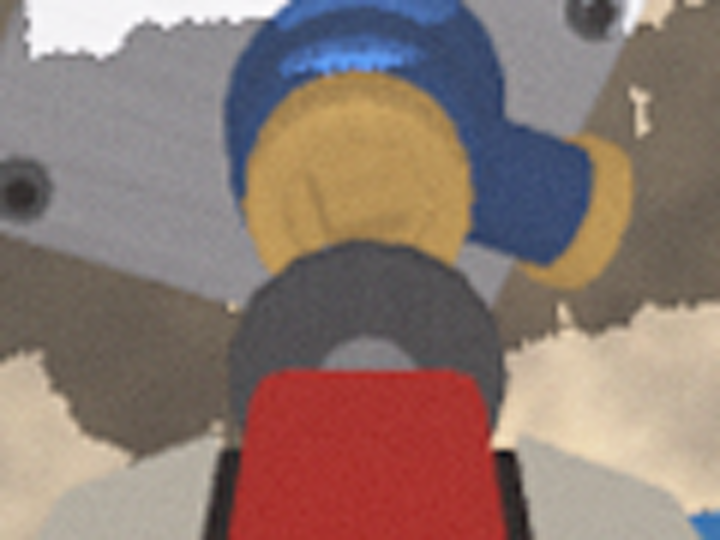

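The wrist view shows the collar centred at x≈319 and the plug face at x≈317.7, both where predicted, so the alignment is good. I'll descend now, watching the force.

```bash
python3 -m inch '[0.0006,0.0003,0.0013,0.0013,-0.0011,0,1, 0,0,0,0,0,0.015,1, 0,0,0,0,0,0.013,1, 0,0,0,0,0,0.008,1, 0,0,0,0,0,0.005,1, 0,0,0,0,0,0,1, 0,0,0,0,0,0,1]'
cat > st.py <<'E'
from plug import *
p=np.load("plug.npy"); M=T(); tip=(M@[0,0,L,1])[:3]-p[:3]; o=get_obs()
print("t",round(o["time"],2),"h",round(tip@n,2),"lat(tool xy)",(M[:3,:3].T@tip)[:2].round(2),"Ftool",(M[:3,:3].T@o["contact_force"]).round(1),"Mz",(M[:3,:3].T@o["moment"]).round(2),"tilt",round(float(np.arccos(-M[:3,2]@n)),3),"ang-aligned deg",round(np.degrees(angof(M[:3,0])-p[3])-90,2))
E
python3 st.py
```

```text
time: 8.28
tool_pos: [504.6, -157.7, 162.7]
tcp_rot: [2.903, 0.102, 2.136]
contact_force: [-0.3, 0.7, -2.6]
grip_width: 25.8
finger_force: 29.9
t 8.28 h -3.53 lat(tool xy) [ 0.64 -0.69] Ftool [ 1.  -0.5  2.5] Mz [ 0.27  0.09 -0.01] tilt 0.001 ang-aligned deg -17.98
```

```bash
python3 -m inch '[0,0,0,-0.0008,0.0008,0.0012,1, 0,0,0,0,0,0.0012,1, 0,0,0,0,0,0,1]'; python3 st.py;  python3 -m inch '[0,0,0,0,0,0.0012,1, 0,0,0,0,0,0,1]'; python3 st.py;python3 -m inch '[0,0,0,0,0,0.0012,1, 0,0,0,0,0,0,1]'; python3 st.py
```

```text
time: 8.53
tool_pos: [505.9, -157.7, 161.1]
tcp_rot: [2.903, 0.103, 2.136]
contact_force: [0.7, 0.3, -1.6]
grip_width: 25.7
finger_force: 29.9
t 8.53 h -5.49 lat(tool xy) [0.01 0.  ] Ftool [0.  0.3 1.7] Mz [ 0.3   0.05 -0.02] tilt 0.001 ang-aligned deg -17.97
time: 8.7
tool_pos: [506.1, -157.6, 160.0]
tcp_rot: [2.903, 0.102, 2.136]
contact_force: [-0.5, 0.5, -2.8]
grip_width: 26.3
finger_force: 29.9
t 8.7 h -6.59 lat(tool xy) [ 0.16 -0.1 ] Ftool [ 1.  -0.8  2.6] Mz [ 0.28  0.04 -0.02] tilt 0.001 ang-aligned deg -17.97
time: 8.87
tool_pos: [506.3, -157.6, 159.0]
tcp_rot: [2.903, 0.102, 2.136]
contact_force: [-0.1, -0.6, -2.0]
grip_width: 25.9
finger_force: 29.9
t 8.87 h -7.58 lat(tool xy) [ 0.12 -0.19] Ftool [-0.2 -0.9  1.9] Mz [0.45 0.03 0.01] tilt 0.001 ang-aligned deg -17.96
```

```bash
python3 -m inch '[0,0,0,0,0,0.0012,1, 0,0,0,0,0,0,1]'|sed -n 4p; python3 st.py;  python3 -m inch '[0,0,0,0,0,0.001,1, 0,0,0,0,0,0,1]'|sed -n 4p; python3 st.py
```

```text
contact_force: [-2.7, -1.2, 0.7]
t 9.03 h -8.39 lat(tool xy) [ 0.06 -0.22] Ftool [ 0.3 -2.7 -1.4] Mz [0.7  0.06 0.04] tilt 0.001 ang-aligned deg -17.96
contact_force: [-0.1, -2.1, -4.4]
t 9.2 h -9.61 lat(tool xy) [ 0.25 -0.4 ] Ftool [-1.2 -2.3  4.2] Mz [ 0.71 -0.3  -0.06] tilt 0.001 ang-aligned deg -17.97
```

```bash
python3 -m inch '[0,0,0,0,0,0,1]'|sed -n 4p; python3 st.py;  python3 -m inch '[0,0,0,0,0,0.0006,1, 0,0,0,0,0,0,1]'|sed -n 4p; python3 st.py
```

```text
contact_force: [-0.0, -2.3, -4.5]
t 9.28 h -9.72 lat(tool xy) [ 0.25 -0.4 ] Ftool [-1.5 -2.3  4.2] Mz [ 0.81 -0.28 -0.04] tilt 0.001 ang-aligned deg -17.97
contact_force: [-1.1, -2.2, -1.5]
t 9.45 h -9.95 lat(tool xy) [ 0.22 -0.33] Ftool [-1.1 -2.5  1.1] Mz [ 0.98 -0.19 -0.13] tilt 0.001 ang-aligned deg -17.96
```

```bash
python3 -m inch '[0,0,0,-0.0004,-0.001,0.001,1, 0,0,0,0,0,0,1]'|sed -n 4p; python3 st.py;  python3 -m inch '[0,0,-0.02,0,0,0.0005,1, 0,0,-0.02,0,0,0,1, 0,0,0,0,0,0,1]'|sed -n 4p; python3 st.py
```

```text
contact_force: [-2.6, 0.1, 3.0]
t 9.62 h -10.33 lat(tool xy) [-0.01 -0.55] Ftool [ 1.2 -1.4 -3.6] Mz [ 0.48  0.29 -0.06] tilt 0.001 ang-aligned deg -17.97
contact_force: [-1.8, 0.1, 1.4]
t 9.87 h -10.81 lat(tool xy) [ 0.01 -0.61] Ftool [ 1.  -1.  -1.8] Mz [ 0.46  0.32 -0.04] tilt 0.001 ang-aligned deg -14.48
```

```bash
for i in 1; do python3 -m inch '[0,0,-0.02,0,-0.0003,0.001,1, 0,0,-0.02,0,0,0,1, 0,0,0,0,0,0,1]'|sed -n 4p; python3 st.py; done;  python3 -m inch '[0,0,-0.02,0,0,0.0008,1, 0,0,-0.02,0,0,0,1, 0,0,0,0,0,0,1]'|sed -n 4p; python3 st.py
```

```text
contact_force: [0.2, 0.2, -0.0]
t 10.12 h -11.86 lat(tool xy) [ 0.08 -0.76] Ftool [0.  0.2 0.1] Mz [ 0.17  0.16 -0.04] tilt 0.001 ang-aligned deg -11.1
contact_force: [0.2, 0.8, -2.5]
t 10.37 h -12.71 lat(tool xy) [ 0.28 -0.95] Ftool [0.8 0.2 2.5] Mz [0.14 0.1  0.  ] tilt 0.002 ang-aligned deg -7.69
```

```bash
python3 -m inch '[0,0,-0.01,0,0,0.0012,1, 0,0,0,0,0,0,1]'|sed -n 4p; python3 st.py;  python3 -m inch '[0,0,-0.01,0,0,0.0012,1, 0,0,0,0,0,0,1]'|sed -n 4p; python3 st.py;  python3 -m inch '[0,0,-0.01,0,0,0.0012,1, 0,0,0,0,0,0,1]'|sed -n 4p; python3 st.py
```

```text
contact_force: [1.0, 0.2, -2.1]
t 10.53 h -13.68 lat(tool xy) [ 0.21 -1.06] Ftool [-0.2  0.4  2.3] Mz [ 0.08  0.06 -0.02] tilt 0.001 ang-aligned deg -6.82
contact_force: [0.7, -0.1, -2.6]
t 10.7 h -14.58 lat(tool xy) [ 0.18 -1.12] Ftool [-0.2 -0.2  2.7] Mz [ 0.12  0.08 -0.02] tilt 0.001 ang-aligned deg -5.91
contact_force: [0.4, 0.3, -2.8]
t 10.87 h -15.51 lat(tool xy) [ 0.22 -1.19] Ftool [ 0.3 -0.1  2.8] Mz [0.16 0.09 0.03] tilt 0.001 ang-aligned deg -5.03
```

```bash
python3 -m inch '[0,0,0,0,0,0.0012,1, 0,0,0,0,0,0.0012,1, 0,0,0,0,0,0,1]'|sed -n 4p; python3 st.py;  python3 -m inch '[0,0,0,0,0,0.0012,1, 0,0,0,0,0,0,1]'|sed -n 4p; python3 st.py;  python3 -m inch '[0,0,0,0,0,0.0012,1, 0,0,0,0,0,0,1]'|sed -n 4p; python3 st.py
```

```text
contact_force: [0.9, 0.4, -2.7]
t 11.12 h -17.46 lat(tool xy) [ 0.25 -1.14] Ftool [0.  0.4 2.8] Mz [0.13 0.09 0.02] tilt 0.001 ang-aligned deg -5.09
contact_force: [0.1, -0.1, -2.3]
t 11.28 h -18.3 lat(tool xy) [ 0.13 -1.15] Ftool [ 0.2 -0.5  2.3] Mz [ 0.16  0.12 -0.05] tilt 0.001 ang-aligned deg -5.08
contact_force: [-3.8, 0.1, 3.6]
t 11.45 h -18.59 lat(tool xy) [-0.04 -1.11] Ftool [ 2.2 -1.7 -4.5] Mz [ 0.42  0.54 -0.01] tilt 0.001 ang-aligned deg -5.06
```

The key dropped in and bottomed at about 18.6 mm, fully home. Now I'll turn it clockwise.

```bash
python3 -m inch '[0,0,0,0,0,0,1, 0,0,0,0,0,0,1, 0,0,0.02,0,0,0,1, 0,0,0.04,0,0,0,1, 0,0,0.04,0,0,0,1, 0,0,0.04,0,0,0,1]'|sed -n 4p; python3 st.py; python3 -m inch '[0,0,0.04,0,0,0.0002,1, 0,0,0.04,0,0,0,1, 0,0,0.04,0,0,0.0002,1, 0,0,0.04,0,0,0,1]'|sed -n 4p; python3 st.py
```

```text
contact_force: [-1.9, 2.2, 4.0]
t 11.95 h -18.67 lat(tool xy) [-0.21 -0.74] Ftool [ 2.4  0.6 -4.3] Mz [ 0.13  0.46 -0.11] tilt 0.001 ang-aligned deg -17.26
contact_force: [-2.9, 1.3, 4.8]
t 12.28 h -18.94 lat(tool xy) [-0.36 -0.62] Ftool [ 2.  -1.  -5.3] Mz [ 0.27  0.47 -0.02] tilt 0.001 ang-aligned deg -31.02
```

```bash
python3 -m inch '[0,0,0.04,0,0,0,1, 0,0,0.04,0,0,0.0002,1, 0,0,0.04,0,0,0,1, 0,0,0.04,0,0,0.0002,1, 0,0,0.04,0,0,0,1, 0,0,0.04,0,0,0.0002,1]'|sed -n 4p; python3 st.py; python3 -m inch '[0,0,0.04,0,0,0,1, 0,0,0.04,0,0,0.0002,1, 0,0,0.04,0,0,0,1, 0,0,0.04,0,0,0,1, 0,0,0.04,0,0,0,1, 0,0,0.025,0,0,0,1, 0,0,0,0,0,0,1, 0,0,0,0,0,0,1, 0,0,0,0,0,0,1]'|sed -n 4p; python3 st.py
```

```text
contact_force: [-3.0, 0.6, 7.7]
t 12.78 h -19.35 lat(tool xy) [-0.51 -0.4 ] Ftool [ 0.9 -0.9 -8.2] Mz [ 0.49  0.41 -0.09] tilt 0.001 ang-aligned deg -51.64
contact_force: [-2.9, 1.7, 5.6]
t 13.53 h -19.61 lat(tool xy) [-0.61 -0.17] Ftool [ 1.4 -2.  -6.1] Mz [ 0.53  0.25 -0.04] tilt 0.001 ang-aligned deg -70.82
```

The key sank about 1 mm, which matches roughly 1 rad of plug turn. I'll unload the twist slightly and draw the key out along its axis.

```bash
python3 -m inch '[0,0,-0.02,0,0,-0.001,1, 0,0,-0.01,0,0,-0.002,1, 0,0,0,0,0,-0.004,1, 0,0,0,0,0,-0.006,1, 0,0,0,0,0,-0.01,1, 0,0,0,0,0,-0.02,1, 0,0,0,0,0,-0.04,1, 0,0,0,0,0,-0.04,1, 0,0,0,0,0,0,1, 0,0,0,0,0,0,1]'; python3 st.py
python3 - <<'E'
from plug import *
# to view: level tool, offset so the plug is under the camera
M=T(); Mt=np.eye(4); yaw=1.617
Mt[:3,:3]=R.from_euler('xyz',[np.pi,0,yaw]).as_matrix(); Mt[:3,3]=[531.6,-245,239]
rv,t=delta(Mt); print(rv/1.5,t/800, (M[:3,:3].T@(Mt[:3,3]-M[:3,3]))/800, get_obs()["joint_positions"].round(2))
E
```

```text
time: 14.37
tool_pos: [484.2, -162.8, 244.0]
tcp_rot: [2.905, -0.114, 1.284]
contact_force: [-0.1, 1.5, -2.7]
grip_width: 26.0
finger_force: 29.9
t 14.37 h 80.39 lat(tool xy) [-1.58  0.97] Ftool [ 1.1 -1.2  2.7] Mz [ 0.36 -0.22 -0.  ] tilt 0.003 ang-aligned deg -68.24
[ 0.16875746 -0.04903841 -0.22958862] [-0.1054287   0.05449873  0.00623123] [-0.08201879  0.08429432  0.01707439] [-0.58  0.19  1.74  0.21  1.02 -0.37]
```

```bash
python3 -m inch '[0.0422,-0.0123,-0.0574,0,0,0,1, 0.0422,-0.0123,-0.0574,0,0,0,1, 0.0422,-0.0123,-0.0574,0,0,0,1, 0.0422,-0.0123,-0.0574,0,0,0,1, 0,0,0,-0.035,0.018,0.002,1, 0,0,0,-0.035,0.018,0.002,1, 0,0,0,-0.035,0.018,0.002,1, 0,0,0,0,0,0.04,1, 0,0,0,0,0,0.035,1, 0,0,0,0,0,0,1]'
python3 -m inch '[0,0,0,0,0,0,1, 0,0,0,0,0,0,1]' | sed -n 2,3p
python3 - <<'E'
from plug import *
c=capture("wrist"); np.save("w5.npy",c,allow_pickle=True); p=np.load("plug.npy")
x,y=proj(c,p[:3])[0].round().astype(int); print(x,y, x-40,y-35)
g=cv2.resize(c["image"][y-35:y+35,x-40:x+60],None,fx=8,fy=8,interpolation=cv2.INTER_CUBIC).astype(float)
cv2.imwrite("pics/w5.png",np.clip((g-20)*1.5,0,255).astype(np.uint8)[...,::-1])
print(T()[:3].round(3).tolist())
E
```

```text
time: 15.2
tool_pos: [527.4, -242.1, 169.2]
tcp_rot: [-3.127, -0.011, 1.617]
contact_force: [-1.0, 1.3, -3.9]
grip_width: 26.4
finger_force: 29.9
tool_pos: [531.2, -243.8, 177.4]
tcp_rot: [-3.139, -0.002, 1.618]
320 102 280 67
[[-0.047, 0.999, -0.001, 531.564], [0.999, 0.047, 0.001, -243.976], [0.001, -0.001, -1.0, 178.235]]
```

View pics/w5.png

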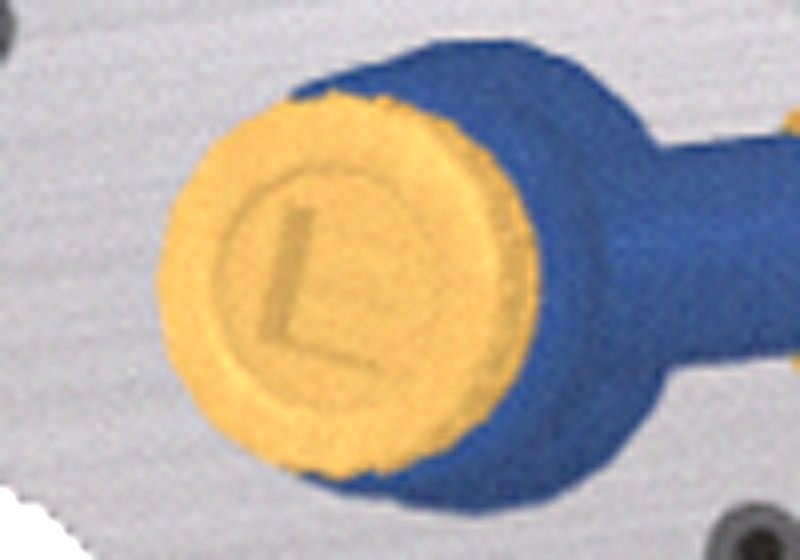

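The recess corner is now at (270,338) with edges at −77° and 15°; before it was −51° and 43.5°. That is about 62° clockwise, within range. Now I'll carry the key back to the stand.

```bash
python3 -m inch '[0,0,0,0,0,-0.025,1, 0,0,0,0,0,-0.025,1, 0,0,0,0.03,0,0,1, 0,0,0,0.05,0,0,1, 0,0,0,0.05,0,0,1, 0,0,0,0.05,0,0,1, 0,0,0,0.05,0,0,1, 0,0,0,0.05,0,0,1, 0,0,0,0.05,0,0,1, 0,0,0,0.05,0,0,1]' | sed -n 2,4p
python3 -m inch '[0,0,0,0.05,0,0,1, 0,0,0,0.05,0,0,1, 0,0,0,0.03,0,0,1, 0,0,0,0.018,0,0,1, 0,0,0,0,0,0,1, 0,0,0,0,0,0,1, 0,0,0,0,0,0,1]' | sed -n 2,4p
cat > st2.py <<'E'
from plug import *
Mt=np.eye(4); Mt[:3,:3]=R.from_euler('xyz',[np.pi,0,1.617]).as_matrix(); Mt[:3,3]=[512.3,177.6,102.4]
rv,t=delta(Mt); print(rv/1.5,t/800,T()[:3,3].round(1))
E
python3 st2.py
```

```text
tool_pos: [516.9, 61.9, 219.8]
tcp_rot: [3.141, -0.002, 1.618]
contact_force: [1.6, -0.5, -2.5]
tool_pos: [511.5, 177.6, 218.9]
tcp_rot: [-3.14, -0.002, 1.618]
contact_force: [-0.4, -0.0, -2.2]
[-0.00091491 -0.00163773  0.00057272] [-6.31056887e-05  1.03980963e-03  1.45621549e-01] [511.5 177.6 218.9]
```

```bash
python3 -m inch '[-0.0009,-0.0016,0,0,0.001,0.02,1, 0,0,0,0,0,0.035,1, 0,0,0,0,0,0.02,1, 0,0,0,0,0,0.01,1, 0,0,0,0,0,0.01,1, 0,0,0,0,0,0.01,1, 0,0,0,0,0,0,1]' | sed -n 2,4p
python3 -m inch '[0,0,0,0,0,0.01,1, 0,0,0,0,0,0.01,1, 0,0,0,0,0,0.01,1, 0,0,0,0,0,0.006,1, 0,0,0,0,0,0,1, 0,0,0,0,0,0,1]' | sed -n 2,4p; python3 st2.py
```

```text
tool_pos: [511.6, 177.6, 133.0]
tcp_rot: [-3.138, -0.0, 1.617]
contact_force: [-1.0, -1.3, -2.6]
tool_pos: [511.5, 178.1, 104.6]
tcp_rot: [-3.139, -0.0, 1.618]
contact_force: [-0.3, 0.9, -2.9]
[-1.84767491e-03 -8.78204128e-05  5.49094395e-04] [-0.00069686  0.00093492  0.00272782] [511.5 178.1 104.6]
```

```bash
for i in 1; do python3 -m inch '[0,0,0,0,0,0.0012,1, 0,0,0,0,0,0,1]' | sed -n 2,4p; done; python3 -m inch '[0,0,0,0,0,0.0012,1, 0,0,0,0,0,0,1]' | sed -n 2,4p; python3 -m inch '[0,0,0,0,0,0.0008,1, 0,0,0,0,0,0,1]' | sed -n 2,4p
```

```text
tool_pos: [511.9, 178.2, 104.2]
tcp_rot: [-3.14, -0.0, 1.618]
contact_force: [0.0, -0.6, -2.7]
tool_pos: [511.7, 178.2, 103.1]
tcp_rot: [-3.14, -0.0, 1.618]
contact_force: [0.7, -0.3, -2.5]
tool_pos: [511.8, 178.2, 102.4]
tcp_rot: [-3.14, -0.0, 1.618]
contact_force: [0.6, -0.1, -1.8]
```

```bash
python3 -m inch '[0,0,0,0,0,0.0008,1, 0,0,0,0,0,0,1]' | sed -n 2,4p; python3 -m inch '[0,0,0,0,0,0.0006,1, 0,0,0,0,0,0,1]' | sed -n 2,4p
```

```text
tool_pos: [511.8, 178.2, 102.4]
tcp_rot: [-3.14, -0.0, 1.618]
contact_force: [-1.8, -0.9, 5.0]
tool_pos: [511.8, 178.2, 102.4]
tcp_rot: [-3.14, -0.0, 1.618]
contact_force: [-3.1, -0.1, 7.9]
```

The collar is seated. I'll release the key, back off and check.

```bash
python3 -m inch '[0,0,0,0,0,-0.001,1, 0,0,0,0,0,0,-1, 0,0,0,0,0,0,-1, 0,0,0,0,0,0,-1, 0,0,0,0,0,0,-1, 0,0,0,0,0,0,-1, 0,0,0,0,0,0,-1, 0,0,0,0,0,0,-1, 0,0,0,0,0,0,-1]' | sed -n 2,6p
python3 -m inch '[0,0,0,0,0,0,-1, 0,0,0,0,0,-0.02,-1, 0,0,0,0,0,-0.04,-1, 0,0,0,0,0,-0.04,-1, 0,0,0,0,0,-0.035,-1, 0,0,0,0,0,0,-1, 0,0,0,0,0,0,-1]' | sed -n 2,6p
python3 - <<'E'
from h import *
c=capture("wrist"); x,y=proj(c,[513,178,136])[0].astype(int); print(x-50,y-50)
cv2.imwrite("pics/w6.png",cv2.resize(c["image"][y-60:y+40,x-50:x+50],None,fx=5,fy=5,interpolation=cv2.INTER_CUBIC)[...,::-1]); print((proj(c,[[513.4,177.5,136],[513.4,177.5,52]])-[x-50,y-60])*5)
E
```

```text
tool_pos: [511.7, 178.2, 102.0]
tcp_rot: [-3.139, -0.0, 1.618]
contact_force: [-1.0, 0.5, -0.2]
grip_width: 74.5
finger_force: 0.0
tool_pos: [512.7, 178.3, 211.7]
tcp_rot: [3.14, -0.001, 1.618]
contact_force: [-0.2, -0.5, -0.5]
grip_width: 91.9
finger_force: 0.0
269 164
[[253.27389159 304.29761683]
 [251.77358513 170.81082774]]
```

View pics/w6.png

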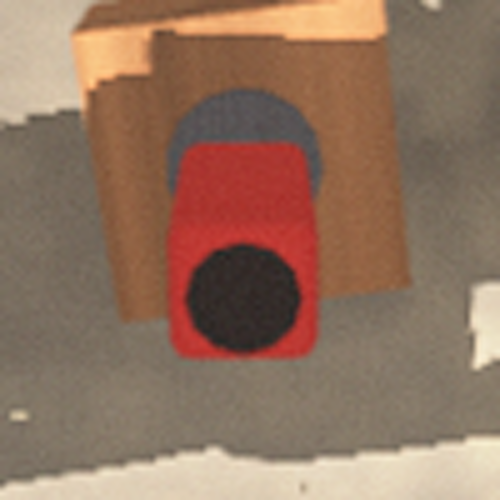

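The key stands upright in its stand. Its top is at (244,298) against the predicted (253,304), within about 2 mm, and the gripper is clear.

```bash
python3 -c "
from plant import *
print(get_obs()['time']); print(close_job())"
```

```text
20.1333
the job is handed in; nothing more can be done
None
```

The job is handed in at 20.1 s: the key went fully home, the plug turned about 62° clockwise (measured from the wrist camera), and the key is back upright in its stand, released; I got no verdict from the judge.

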